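# Discharge the modules and sort them into their trays

## Task

Make the charged modules on this bench safe and put them away: stand every one of them upright in the middle of a copper pad of the discharge plate, one to a pad, and with all of them in place and let go, twist the red spring-return knob clockwise fully to its stop, hold it there for a second and let it go so that it springs back. Then sort them, upright and flat on the floor of the trays: driver modules (silver heatsinks) in the yellow tray, capacitor modules (blue blocks) in the blue tray. Leave the other things on the bench where they are.

Things in the scene. Friction and masses are not known exactly. Their poses are not given: they have to be found in the camera images.
- driver_1: Driver module (may be absent): green circuit-board foot 80 x 42 x 10 mm under a silver finned heatsink 70 x 42 mm, 46 mm tall in all, about 0.26 kg. Origin: centre of the underside; x along its 80 mm length, y across its 42 mm width (grip here, near the top), z up.
- driver_2: Driver module (may be absent): green circuit-board foot 80 x 42 x 10 mm under a silver finned heatsink 70 x 42 mm, 46 mm tall in all, about 0.26 kg. Origin: centre of the underside; x along its 80 mm length, y across its 42 mm width (grip here, near the top), z up.
- driver_3: Driver module (may be absent): green circuit-board foot 80 x 42 x 10 mm under a silver finned heatsink 70 x 42 mm, 46 mm tall in all, about 0.26 kg. Origin: centre of the underside; x along its 80 mm length, y across its 42 mm width (grip here, near the top), z up.
- capacitor_1: Capacitor module (may be absent): blue block 70 x 42 mm on a black foot 80 x 42 x 12 mm, 46 mm tall in all, two brass terminal discs on top, about 0.26 kg. Origin: centre of the underside; x along its 80 mm length, y across its 42 mm width (grip here, near the top), z up.
- capacitor_2: Capacitor module (may be absent): blue block 70 x 42 mm on a black foot 80 x 42 x 12 mm, 46 mm tall in all, two brass terminal discs on top, about 0.26 kg. Origin: centre of the underside; x along its 80 mm length, y across its 42 mm width (grip here, near the top), z up.
- discharge_plate: Fixed black plate 120 x 330 x 6 mm lying on the bench. Origin: centre of the underside; its y runs along the row of four white-edged copper pads, its top is 6 mm up.
- pad_1 (a point): Centre of pad 1 of 4, on the plate's top face: copper rectangle 96 mm (plate x) by 56 mm (plate y) with a white edge; pads 83 mm apart along plate y. A module stands with its length along plate x.
- pad_2 (a point): Centre of pad 2 of 4, on the plate's top face: copper rectangle 96 mm (plate x) by 56 mm (plate y) with a white edge; pads 83 mm apart along plate y. A module stands with its length along plate x.
- pad_3 (a point): Centre of pad 3 of 4, on the plate's top face: copper rectangle 96 mm (plate x) by 56 mm (plate y) with a white edge; pads 83 mm apart along plate y. A module stands with its length along plate x.
- pad_4 (a point): Centre of pad 4 of 4, on the plate's top face: copper rectangle 96 mm (plate x) by 56 mm (plate y) with a white edge; pads 83 mm apart along plate y. A module stands with its length along plate x.
- knob_unit: Fixed grey box 96 x 96 mm, top at 50 mm, black top face, carrying the red discharge knob in its middle. Origin: centre of the underside.
- knob_grip (a point): On the knob's axis, 76 mm above the bench, where to grip it from above. The knob is a red bar 54 x 15 mm, 28 mm tall (58.. 87 mm above the bench), on a black disc of 62 mm diameter; the point's x axis runs along the bar and turns with it.
- discharge_knob (a joint): Angle of the spring-return knob, rad: 0 at rest (bar along the unit's x, pointing at the white tick), 1.2 at its stop (red tick), growing clockwise seen from above. About 0.24 N m at the stop; the spring brings it back to 0 when let go.
- yellow_tray: Yellow fixed open tray for the driver modules (silver heatsinks), 205 x 115 mm outside, walls 4 mm thick and 18 mm tall, floor 4 mm. Origin: centre of the underside; x along its 205 mm length. Three modules fit side by side, their lengths across the tray.
- yellow_tray_in (a point): Centre of the inner floor (4 mm up) of the yellow tray, axes as the tray.
- blue_tray: Blue fixed open tray for the capacitor modules (blue blocks), 205 x 115 mm outside, walls 4 mm thick and 18 mm tall, floor 4 mm. Origin: centre of the underside; x along its 205 mm length. Three modules fit side by side, their lengths across the tray.
- blue_tray_in (a point): Centre of the inner floor (4 mm up) of the blue tray, axes as the tray.
- flux_bottle: White flux bottle with red cap, 38 mm diameter, 68 mm tall; loose bystander, not to be moved. Origin at its underside.
- solder_spool: Solder spool standing on end, 52 mm diameter, 44 mm tall; loose bystander, not to be moved. Origin at its underside.
- tip_cleaner: Tip cleaner: dark tin 56 mm diameter with brass wool, 39 mm tall; loose bystander, not to be moved. Origin at its underside.
- screwdriver: Orange-handled screwdriver lying flat; loose bystander, not to be moved. Origin at its underside.
- brush: Small brush lying flat; loose bystander, not to be moved. Origin at its underside.
- iron_station: Fixed blue soldering station 92 x 96 mm, 59 mm tall; a bystander. Origin: centre of the underside.
Mind the look-alikes: they are no part of the job. What is shaped like the driver_3 but pink is not meant.

How it is judged:
On the way, in this order (a step that is already met when the one before it is completed fails the run):
1. every module stands released on a pad of its own, within 20 mm of its centre (((horizontal distance between driver_1 and pad_1 below 0.02 m and z of driver_1 in the frame of pad_1 below 0.006 m) or (horizontal distance between driver_1 and pad_2 below 0.02 m and z of driver_1 in the frame of pad_2 below 0.006 m) or (horizontal distance between driver_1 and pad_3 below 0.02 m and z of driver_1 in the frame of pad_3 below 0.006 m) or (horizontal distance between driver_1 and pad_4 below 0.02 m and z of driver_1 in the frame of pad_4 below 0.006 m)) and angle between each of driver_1, driver_2, driver_3, capacitor_1, capacitor_2's own z axis and vertical below 0.15 rad and ((horizontal distance between driver_2 and pad_1 below 0.02 m and z of driver_2 in the frame of pad_1 below 0.006 m) or (horizontal distance between driver_2 and pad_2 below 0.02 m and z of driver_2 in the frame of pad_2 below 0.006 m) or (horizontal distance between driver_2 and pad_3 below 0.02 m and z of driver_2 in the frame of pad_3 below 0.006 m) or (horizontal distance between driver_2 and pad_4 below 0.02 m and z of driver_2 in the frame of pad_4 below 0.006 m)) and ((horizontal distance between driver_3 and pad_1 below 0.02 m and z of driver_3 in the frame of pad_1 below 0.006 m) or (horizontal distance between driver_3 and pad_2 below 0.02 m and z of driver_3 in the frame of pad_2 below 0.006 m) or (horizontal distance between driver_3 and pad_3 below 0.02 m and z of driver_3 in the frame of pad_3 below 0.006 m) or (horizontal distance between driver_3 and pad_4 below 0.02 m and z of driver_3 in the frame of pad_4 below 0.006 m)) and ((horizontal distance between capacitor_1 and pad_1 below 0.02 m and z of capacitor_1 in the frame of pad_1 below 0.006 m) or (horizontal distance between capacitor_1 and pad_2 below 0.02 m and z of capacitor_1 in the frame of pad_2 below 0.006 m) or (horizontal distance between capacitor_1 and pad_3 below 0.02 m and z of capacitor_1 in the frame of pad_3 below 0.006 m) or (horizontal distance between capacitor_1 and pad_4 below 0.02 m and z of capacitor_1 in the frame of pad_4 below 0.006 m)) and ((horizontal distance between capacitor_2 and pad_1 below 0.02 m and z of capacitor_2 in the frame of pad_1 below 0.006 m) or (horizontal distance between capacitor_2 and pad_2 below 0.02 m and z of capacitor_2 in the frame of pad_2 below 0.006 m) or (horizontal distance between capacitor_2 and pad_3 below 0.02 m and z of capacitor_2 in the frame of pad_3 below 0.006 m) or (horizontal distance between capacitor_2 and pad_4 below 0.02 m and z of capacitor_2 in the frame of pad_4 below 0.006 m)) and linear speed of each of driver_1, driver_2, driver_3, capacitor_1, capacitor_2 below 0.03 m/s and contact force between the fingers and driver_1 below 0.3 N and contact force between the fingers and driver_2 below 0.3 N and contact force between the fingers and driver_3 below 0.3 N and contact force between the fingers and capacitor_1 below 0.3 N and contact force between the fingers and capacitor_2 below 0.3 N), for 0.3 s.
2. with every module on its pad, the knob is held at its stop (over 1.1 rad) for half a second (((horizontal distance between driver_1 and pad_1 below 0.02 m and z of driver_1 in the frame of pad_1 below 0.006 m) or (horizontal distance between driver_1 and pad_2 below 0.02 m and z of driver_1 in the frame of pad_2 below 0.006 m) or (horizontal distance between driver_1 and pad_3 below 0.02 m and z of driver_1 in the frame of pad_3 below 0.006 m) or (horizontal distance between driver_1 and pad_4 below 0.02 m and z of driver_1 in the frame of pad_4 below 0.006 m)) and angle between each of driver_1, driver_2, driver_3, capacitor_1, capacitor_2's own z axis and vertical below 0.15 rad and ((horizontal distance between driver_2 and pad_1 below 0.02 m and z of driver_2 in the frame of pad_1 below 0.006 m) or (horizontal distance between driver_2 and pad_2 below 0.02 m and z of driver_2 in the frame of pad_2 below 0.006 m) or (horizontal distance between driver_2 and pad_3 below 0.02 m and z of driver_2 in the frame of pad_3 below 0.006 m) or (horizontal distance between driver_2 and pad_4 below 0.02 m and z of driver_2 in the frame of pad_4 below 0.006 m)) and ((horizontal distance between driver_3 and pad_1 below 0.02 m and z of driver_3 in the frame of pad_1 below 0.006 m) or (horizontal distance between driver_3 and pad_2 below 0.02 m and z of driver_3 in the frame of pad_2 below 0.006 m) or (horizontal distance between driver_3 and pad_3 below 0.02 m and z of driver_3 in the frame of pad_3 below 0.006 m) or (horizontal distance between driver_3 and pad_4 below 0.02 m and z of driver_3 in the frame of pad_4 below 0.006 m)) and ((horizontal distance between capacitor_1 and pad_1 below 0.02 m and z of capacitor_1 in the frame of pad_1 below 0.006 m) or (horizontal distance between capacitor_1 and pad_2 below 0.02 m and z of capacitor_1 in the frame of pad_2 below 0.006 m) or (horizontal distance between capacitor_1 and pad_3 below 0.02 m and z of capacitor_1 in the frame of pad_3 below 0.006 m) or (horizontal distance between capacitor_1 and pad_4 below 0.02 m and z of capacitor_1 in the frame of pad_4 below 0.006 m)) and ((horizontal distance between capacitor_2 and pad_1 below 0.02 m and z of capacitor_2 in the frame of pad_1 below 0.006 m) or (horizontal distance between capacitor_2 and pad_2 below 0.02 m and z of capacitor_2 in the frame of pad_2 below 0.006 m) or (horizontal distance between capacitor_2 and pad_3 below 0.02 m and z of capacitor_2 in the frame of pad_3 below 0.006 m) or (horizontal distance between capacitor_2 and pad_4 below 0.02 m and z of capacitor_2 in the frame of pad_4 below 0.006 m)) and value of joint discharge_knob above 1.1 rad), for 0.5 s.
3. the knob is let go and has sprung back (value of joint discharge_knob below 0.08 rad and contact force between the fingers and knob_unit below 0.3 N), for 0.2 s.
At the end, for the whole second after the job is handed in: Every driver module stands in the yellow tray and every capacitor module in the blue tray: origin inside the walls by 15 mm or so, foot within 8 mm of the tray floor, tilt under 0.15 rad, at rest and released; the knob is back under 0.08 rad (x of driver_1 in the frame of yellow_tray_in between -0.083 and 0.083 m and y of driver_1 in the frame of yellow_tray_in between -0.04 and 0.04 m and z of each of driver_1, driver_2, driver_3 in the frame of yellow_tray_in below 0.008 m and angle between each of driver_1, driver_2, driver_3, capacitor_1, capacitor_2's own z axis and vertical below 0.15 rad and x of driver_2 in the frame of yellow_tray_in between -0.083 and 0.083 m and y of driver_2 in the frame of yellow_tray_in between -0.04 and 0.04 m and x of driver_3 in the frame of yellow_tray_in between -0.083 and 0.083 m and y of driver_3 in the frame of yellow_tray_in between -0.04 and 0.04 m and x of capacitor_1 in the frame of blue_tray_in between -0.083 and 0.083 m and y of capacitor_1 in the frame of blue_tray_in between -0.04 and 0.04 m and z of each of capacitor_1, capacitor_2 in the frame of blue_tray_in below 0.008 m and x of capacitor_2 in the frame of blue_tray_in between -0.083 and 0.083 m and y of capacitor_2 in the frame of blue_tray_in between -0.04 and 0.04 m and linear speed of each of driver_1, driver_2, driver_3, capacitor_1, capacitor_2 below 0.03 m/s and value of joint discharge_knob below 0.08 rad); the robot touches nothing.
It fails at once if a bystander (flux bottle, solder spool, tip cleaner, screwdriver, brush) is moved more than 40 mm (distance of any of flux_bottle, solder_spool, tip_cleaner, screwdriver, brush from where it was at the start of the episode above 0.04 m).
Of driver_1, driver_2, driver_3, capacitor_1, capacitor_2 only 3 to 4 are there at a start; the rules pass over those that are not, and their reading is None.
At some moment in a run one of driver_1, driver_2, driver_3, capacitor_1, capacitor_2 may be knocked a few centimetres aside while the robot is not near it.
It also fails if it takes over 210 s, if anything falls off the work surface, if the arm or the gripper's body presses on something with over 40 N, if the wrist force passes 120 N, or if a joint passes its speed limit or range.

## Robot

A 6-joint arm with a two-finger parallel gripper is mounted at the origin on the work surface. World frame = base frame: x ahead of the robot, y to its left, z up, the work surface at z = 0. Lengths are in m, angles in rad, forces in N, time in s.
With the tool pointing down it reaches from about 0.35 to 0.85 m from the base axis. Payload 8.1 kg.
Tool frame: the origin (TCP) lies between the finger pads; the fingertips stand 25 mm ahead of it and the grasp point (between the pads) lies 6 mm ahead of it; z points along the fingers, y is the line along which they close (so a half turn about z gives the same grasp; the last joint's range is limited). The gripper opens to 93 mm and grips with 3 to 60 N. Pads are 15 mm wide; open, the fingers measure 128 mm over their backs; the gripper's body (75 mm by 188 mm) begins 65 mm behind the grasp point.
Start: joints at [-1.297, 0.13, 1.488, -0, 1.523, -0.085], TCP at [0.211, -0.562, 0.244] pointing down, gripper open.
Joint ranges: [-2.96, 2.96], [-0.89, 2.26], [0.02, 2.5], [-1.34, 4.48], [0, 2.73], [-2.66, 2.66]. Speed limits (rad/s): [2.39, 2.39, 2.79, 3.14, 3.14, 3.14].

## Interface

Orientations are given as a rotation vector (axis times angle).
In Python, from plant import robot gives the robot as it stands.
- The arm moves only by the tool arm_command, never from a script. Its argument "increments" is text: rows parted by semicolons, each of 5 numbers parted by spaces: the closure, from 0 (fully open) to 1 (shut), then the shift along the tool's x, y, z in mm, then the turn about the tool's z in rad. A call has 1 to 5 rows; each row is the pose to reach, as a shift and turn from the pose commanded when the call began, along the tool's axes at that moment; what a row does not reach only later rows make up. A row lasts 1/10 s, in which the tool goes at most 50 mm and 8.59 degrees, less where a joint would pass 70% of its speed; a pose out of reach is approached as far as the arm can. A call with a gripper value outside its range is refused whole. The fingers move at their own pace and stop on an object; "grip_force" is the grip in N (left out, the last holds). Time passes only in rows, so rows that repeat a pose let the fingers close. It gives the time, the measured TCP pose, the force, the opening and the grip force at its end, in the units of the state.
- robot.read_state(): the state, without advancing time (a new reading comes with each control period).
- robot.read_camera(name): name is "scene" or "top"; returns the picture (480x640x3 uint8, blue, green, red); there is no depth.
- robot.camera_model(name): a dict with "fx", "fy", "cx", "cy" (pixels), "eye" and "rotation" of the camera in the world. Camera axes: x right, y down, z forward; pixel columns grow to the right and rows downward; lengths in m; the calibration is good to about 2 mm. A picture is of the moment at which its call begins. camera_model takes no time and is no camera call.
- robot.close_job(): hands the job in; it is judged then, once.
The state is a dict: "t": time; "q": joint angles; "dq": joint speeds; "joint_torque": joint torques, N m; "tool_pos": TCP position; "orientation": TCP orientation; "force": force on the tool from outside, world axes, zero at the start; "wrist_torque": the same for the moment, N m; "opening": finger opening in m; "gripper_force": force on a finger pad.
Only numpy, scipy, OpenCV 4.12 (cv2) and the standard library are available. Lean on these libraries where they do the work, as an engineer would, in place of code of your own. Each camera call takes 0.05 s, during which the arm holds its last target. There are 200 camera calls.

## Working session

There is one attempt and no reset: what is moved stays moved. The work goes in short steps, Python scripts to look and compute and a tool call to move; the robot and the scene stay as the last step left them, time stands still between calls to the robot, and variables do not carry over. Pictures are saved under pics/ and viewed, at most 14 in all, crops included, and the job is handed in when it is done.

Besides the shell and the picture viewer there is one more tool, called after "Request:" as name(argument=value, ...), one argument or row to a line, values as JSON. arm_command: Moves the arm, as the interface text tells. Its arguments: {"type":"object","properties":{"increments":{"type":"string"},"grip_force":{"type":"number"}},"required":["increments"]}

```bash
mkdir -p pics; ls; python3 - <<'E'
from plant import robot
import cv2
for n in("top","scene"):
    im=robot.read_camera(n); cv2.imwrite(f"pics/{n}0.png",im); m=robot.camera_model(n); print(n,m)
s=robot.read_state();print(s['t'],s['tool_pos'],s['orientation'],s['opening'])
E
```

```text
pics
top {'fx': 538.6279417175347, 'fy': 538.6279417175347, 'cx': 320.9300179757539, 'cy': 241.9708777503387, 'eye': array([0.35900793, 0.00986358, 1.4968719 ]), 'rotation': array([-2.16535811,  2.20079441, -0.07574621])}
scene {'fx': 524.0359885735292, 'fy': 524.0359885735292, 'cx': 313.5765559798573, 'cy': 223.19726596983477, 'eye': array([1.46172747, 0.14704713, 0.74702978]), 'rotation': array([-1.54849767, -1.73035617,  0.9687673 ])}
0.1 [ 0.21057114 -0.56132921  0.24267408] [-3.08953761e+00 -5.60213672e-01  2.34294168e-04] 0.09304748418167653
```

View pics/top0.png

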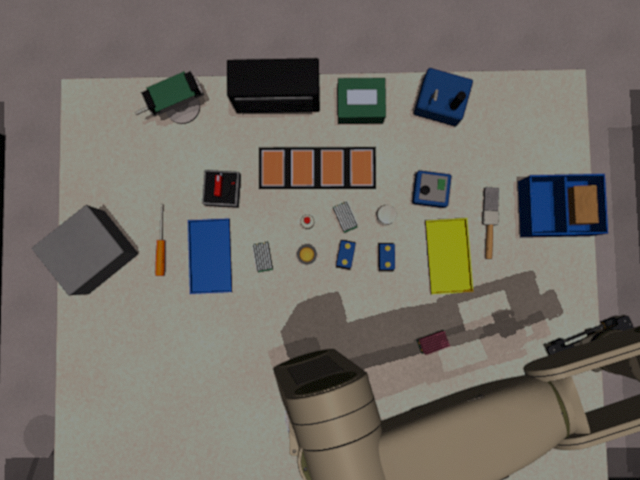

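View pics/scene0.png

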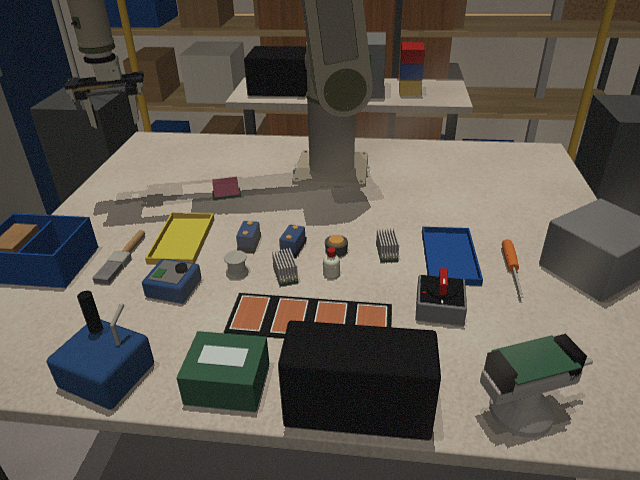

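The top view shows four modules: drivers at about (345,216) and (263,256), and capacitors at (346,254) and (387,256). The pads are at (272–362,168), the knob at (217,185), the blue tray at (210,256) and the yellow tray at (448,256). The pink decoy is at (433,342).

```bash
cat > h.py <<'E'
import numpy as np,cv2,time
from scipy.spatial.transform import Rotation as R
from plant import robot
def grab(n="top"):
    return robot.read_camera(n)
def ray(px,z,n="top"):
    m=robot.camera_model(n); px=np.atleast_2d(px).astype(float)
    d=np.c_[(px[:,0]-m['cx'])/m['fx'],(px[:,1]-m['cy'])/m['fy'],np.ones(len(px))]
    d=R.from_rotvec(m['rotation']).apply(d); e=m['eye']
    return (e+d*((z-e[2])/d[:,2])[:,None])[:,:2]
def blobs(mask,z,amin=20,amax=1e5,roi=None):
    """contours -> (pixel centre, world centre, long, short, yaw of long axis mod pi)"""
    out=[]
    for c in cv2.findContours(mask,cv2.RETR_EXTERNAL,cv2.CHAIN_APPROX_NONE)[0]:
        if not amin<cv2.contourArea(c)<amax: continue
        M=cv2.moments(c); p=(M['m10']/M['m00'],M['m01']/M['m00'])
        if roi and not(roi[0]<p[0]<roi[2] and roi[1]<p[1]<roi[3]): continue
        w=ray(c[:,0],z).astype(np.float32)*1000
        (cx,cy),_,_=r=cv2.minAreaRect(w); b=cv2.boxPoints(r)
        e=[b[1]-b[0],b[2]-b[1]]; L=[np.linalg.norm(v) for v in e]; v=e[int(np.argmax(L))]
        out.append((np.round(p,1),np.round([cx,cy],1),round(max(L)),round(min(L)),round(float(np.arctan2(v[1],v[0])%np.pi),3)))
    return out
def hsv(im,lo,hi): return cv2.inRange(cv2.cvtColor(im,cv2.COLOR_BGR2HSV),lo,hi)
def go(x,y,z,yaw):
    """print shift (mm, tool axes) and turn to put TCP at x,y,z(mm) with closing line at angle yaw (mod pi)"""
    s=robot.read_state(); r=R.from_rotvec(s['orientation']); M=r.as_matrix()
    d=M.T@(np.array([x,y,z])-s['tool_pos']*1000)
    a=np.arctan2(M[1,1],M[0,1]); t=-(yaw-a); t=(t+np.pi/2)%np.pi-np.pi/2
    print('t',round(s['t'],2),'shift',np.round(d,1),'turn',round(t,3),'yaw',round(a,3),'q6',round(s['q'][5],2),'open',round(s['opening']*1000,1),'tilt',round(np.degrees(np.arccos(-M[2,2])),2))
E
python3 - <<'E'
from h import *
im=cv2.imread('pics/top0.png')
def show(n,l):
    print(n)
    for b in l: print('  ',*b)
roi=(180,130,500,310)
show('orange',blobs(hsv(im,(5,100,90),(18,255,255)),.006,100,roi=roi))
show('yellow',blobs(hsv(im,(24,120,90),(35,255,255)),.011,200))
show('blue',blobs(hsv(im,(100,120,40),(125,255,255)),.046,60,roi=roi))
show('bluetray',blobs(hsv(im,(100,120,40),(125,255,255)),.011,1000,roi=roi))
show('brass',blobs(hsv(im,(15,80,80),(35,255,255)),.046,4,100,roi=roi))
show('red',blobs(hsv(im,(0,150,80),(4,255,255))|hsv(im,(175,150,80),(180,255,255)),.087,10,roi=roi))
for p in [(345,216),(263,256),(307,221),(387,215),(307,254)]: print(p,ray(p,.046)*1000)
big=np.hstack([cv2.resize(im[195:275,235:315],None,fx=5,fy=5,interpolation=2),cv2.resize(im[195:275,325:405],None,fx=5,fy=5,interpolation=2)])
knob=cv2.resize(im[160:215,195:245],None,fx=5,fy=5,interpolation=2); 
big=cv2.copyMakeBorder(big,0,0,0,0,0); cv2.imwrite('pics/crop0.png',np.vstack([big,np.pad(knob[:200],((0,0),(0,550),(0,0)))]))
E
```

```text
orange
   [489.5 241.5] [ 460.8 -453.9] 92 14 3.103
   [272.5 168.1] [677.3 145.9] 91 53 3.131
   [361.2 167.2] [ 675.9 -103.7] 91 53 3.121
   [332. 167.] [677.3 -21. ] 91 51 3.125
   [302.  167.5] [677.3  63.2] 94 51 3.127
yellow
   [448.7 255.5] [ 423.3 -338.6] 206 117 0.053
blue
   [386.2 256.4] [ 422.1 -162.6] 67 40 3.125
   [345.4 254. ] [430.7 -51.9] 70 39 2.926
   [209.3 255.8] [432.3 315. ] 197 111 0.031
   [431.7 188.7] [ 604.6 -290.1] 93 90 1.428
bluetray
   [209.3 255.8] [434.1 322.3] 202 114 0.031
   [431.7 188.7] [ 610.5 -297.4] 95 92 1.428
brass
   [387.3 264.1] [ 401.1 -164.2] 11 9 2.335
   [344.1 261.7] [409.7 -48.6] 11 10 0.768
   [387.  247.8] [ 444.9 -164.6] 11 11 3.117
   [347.1 245.7] [452.8 -57.5] 11 10 0.766
red
   [306.7 219.7] [521.1  50.2] 13 13 3.127
   [217.1 187.4] [616.8 285.8] 54 16 3.139
(345, 216) [[533.63396437 -53.03981272]]
(263, 256) [[428.78108504 170.12005583]]
(307, 221) [[521.71172506  50.12063682]]
(387, 215) [[ 534.47850225 -166.85267463]]
(307, 254) [[432.24737006  51.39429696]]
```

View pics/crop0.png

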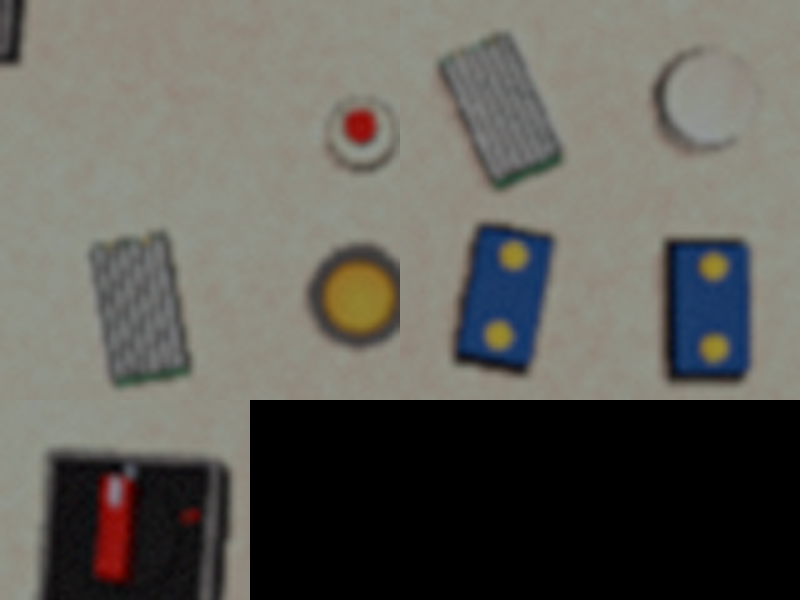

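Crop corners give both drivers' outlines: centres at px (263.2,256.6) and (345.3,216.8). The knob's white tick points up and its red tick is to the right.

```bash
python3 - <<'E'
from h import *
for o,c in(((235,195),[(93,245),(167,232),(188,372),(115,384)]),((325,195),[(40,60),(107,35),(162,155),(97,187)])):
    c=np.array(c)/5+np.array(o); w=ray(c,.043)*1000; v=(w[0]+w[1]-w[2]-w[3])/2
    print('driver',w.mean(0).round(1),np.linalg.norm(v).round(),'yaw',np.arctan2(v[1],v[0]).round(3))
print(robot.read_state()['q'])
go(423,-164.5,160,1.56)
E
```

```text
driver [427.2 170.1] 76.0 yaw 0.144
driver [531.7 -53.9] 74.0 yaw 0.405
[-1.29742228e+00  1.31105731e-01  1.48918172e+00  8.65810996e-06
  1.52298694e+00 -8.53805401e-02]
t 0.1 shift [ 338.2 -296.8   83.2] turn 0.37 yaw -1.212 q6 -0.09 open 93.0 tilt 0.1
```

Request:
arm_command(
  increments="0.2 338 -297 83 0.37; 0.2 338 -297 83 0.37; 0.2 338 -297 83 0.37; 0.2 338 -297 83 0.37; 0.2 338 -297 83 0.37",
  grip_force=25,
)

```text
t: 0.6
tool_pos: [0.327, -0.343, 0.1975]
orientation: [-3.141, 0.019, 0.0]
force: [0.8, 0.2, -0.3]
opening: 0.0742
gripper_force: 0.0
```

```bash
python3 -c "
from h import *
go(423,-164.5,160,1.56)"
```

```text
t 0.6 shift [  93.9 -179.7   37.6] turn -0.001 yaw -1.583 q6 0.66 open 74.2 tilt 0.03
```

Request:
arm_command(
  increments="0.2 94 -180 37 0; 0.2 94 -180 37 0; 0.2 94 -180 37 0; 0.2 94 -180 37 0; 0.2 94 -180 37 0",
)

```text
t: 1.1
tool_pos: [0.4234, -0.1612, 0.1597]
orientation: [-3.139, 0.01, 0.002]
force: [-0.2, -0.5, 0.2]
opening: 0.0743
gripper_force: 0.0
```

```bash
python3 -c "
from h import *
im=grab(); cv2.imwrite('pics/a1.png',im)
print(blobs(hsv(im,(15,80,80),(35,255,255)),.046,4,100,roi=(180,130,420,310)))
go(423,-164.5,45,1.56)"
```

```text
[]
t 1.15 shift [1.000e-01 2.000e+00 1.151e+02] turn 0.004 yaw -1.577 q6 1.1 open 74.1 tilt 0.13
```

Request:
arm_command(
  increments="0.2 0 1 50 0; 0.2 0 1 100 0; 0.2 0 1 115 0; 0.2 0 1 115 0; 1 0 1 115 0",
)

```text
t: 1.65
tool_pos: [0.4226, -0.1681, 0.0469]
orientation: [3.141, -0.019, 0.0]
force: [-0.0, 0.1, 0.0]
opening: 0.0699
gripper_force: 0.0
```

Request:
arm_command(
  increments="1 0 0 0 0; 1 0 0 0 0; 1 0 0 0 0; 1 0 0 0 0; 1 0 0 -40 0",
)

```text
t: 2.15
tool_pos: [0.4187, -0.1649, 0.0818]
orientation: [-3.137, 0.017, 0.014]
force: [-0.5, -0.1, -2.5]
opening: 0.042
gripper_force: 25.0
```

```bash
python3 -c "
from h import *
go(676,-103.7,160,1.56)"
```

```text
t 2.15 shift [255.9 -64.5 -80.3] turn -0.0 yaw -1.582 q6 1.09 open 42.0 tilt 0.58
```

Request:
arm_command(
  increments="1 20 -5 -45 0; 1 50 -15 -80 0; 1 100 -27 -80 0; 1 150 -39 -80 0; 1 200 -51 -80 0",
)

```text
t: 2.65
tool_pos: [0.6208, -0.1186, 0.1665]
orientation: [3.141, -0.018, 0.001]
force: [-0.1, -1.5, -1.1]
opening: 0.0419
gripper_force: 25.0
```

```bash
python3 -c "
from h import *
go(676,-103.7,52,1.56)"
```

```text
t 2.65 shift [ 54.9 -15.6 114.5] turn -0.0 yaw -1.582 q6 1.31 open 41.9 tilt 0.04
```

Request:
arm_command(
  increments="1 46 -13 10 0; 1 55 -15.5 50 0; 1 55 -15.5 90 0; 1 55 -15.5 90 0; 1 55 -15.5 90 0",
)

```text
t: 3.15
tool_pos: [0.6728, -0.1041, 0.0752]
orientation: [-3.141, 0.017, 0.006]
force: [0.3, 1.1, -2.3]
opening: 0.042
gripper_force: 25.0
```

```bash
python3 -c "
from h import *
go(676,-103.7,52,1.56)"
```

```text
t 3.15 shift [ 3.2 -0.4 23.2] turn -0.0 yaw -1.582 q6 1.35 open 42.0 tilt 0.21
```

Request:
arm_command(
  increments="1 1 0 12 0; 1 1 0 20 0; 1 1 0 23 0; 1 1 0 23 0; 0.3 1 0 23 0",
)

```text
t: 3.65
tool_pos: [0.6756, -0.1046, 0.0542]
orientation: [3.141, -0.018, 0.002]
force: [0.0, -0.4, 0.1]
opening: 0.0464
gripper_force: 0.0
```

Request:
arm_command(
  increments="0.3 0 0 0 0; 0.3 0 0 0 0; 0.3 0 0 -50 0; 0.3 0 0 -100 0; 0.3 0 0 -120 0",
)

```text
t: 4.15
tool_pos: [0.6779, -0.105, 0.1803]
orientation: [3.14, -0.018, 0.013]
force: [1.2, 0.1, 1.3]
opening: 0.0651
gripper_force: 0.0
```

```bash
python3 -c "
from h import *
go(531.7,-53.9,160,0.405-np.pi/2)"
```

```text
t 4.15 shift [-146.9  -49.5   19. ] turn -0.416 yaw -1.582 q6 1.35 open 65.1 tilt 0.49
```

Request:
arm_command(
  increments="0.22 -147 -49.5 15 -0.416; 0.22 -147 -49.5 15 -0.416; 0.22 -147 -49.5 15 -0.416; 0.22 -147 -49.5 15 -0.416; 0.22 -147 -49.5 15 -0.416",
)

```text
t: 4.65
tool_pos: [0.5276, -0.0527, 0.1582]
orientation: [-3.078, -0.631, 0.0]
force: [0.2, -0.6, 1.5]
opening: 0.0725
gripper_force: 0.0
```

```bash
python3 -c "
from h import *
im=grab(); cv2.imwrite('pics/a2.png',im)
print(blobs(hsv(im,(15,80,80),(35,255,255)),.046,4,100,roi=(180,130,420,310)))
go(531.7,-53.9,45,0.405-np.pi/2)"
```

```text
[(array([344.4, 261.6]), array([410.4, -49.3]), 8, 8, 1.555), (array([303. , 253.3]), array([435.7,  62.7]), 35, 19, 2.962), (array([347. , 245.5]), array([453.5, -56.9]), 11, 8, 1.554), (array([362.7, 155.9]), array([ 697.7, -105.4]), 11, 11, 3.125)]
t 4.7 shift [  1.5   1.2 114.4] turn -0.001 yaw -1.167 q6 0.97 open 72.8 tilt 0.15
```

View pics/a2.png

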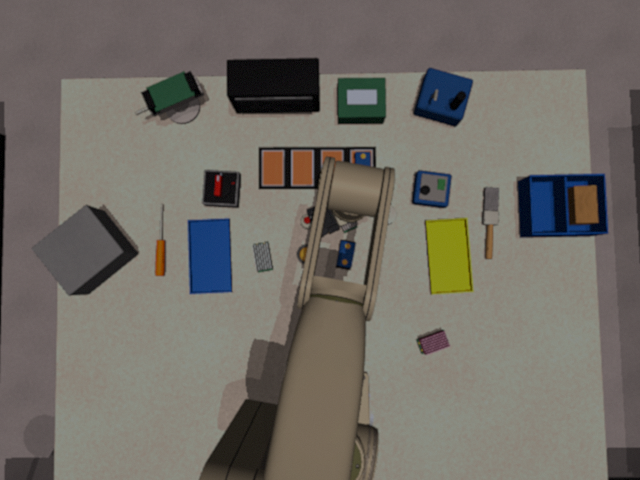

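The first capacitor is on the right-hand pad at (362,160), and the others are unmoved. I'll descend on the driver.

Request:
arm_command(
  increments="0.22 1 1 50 0; 0.22 1 1 95 0; 0.22 1 1 114 0; 0.22 1 1 114 0; 1 1 1 114 0",
)

```text
t: 5.2
tool_pos: [0.5321, -0.0544, 0.0455]
orientation: [3.077, 0.63, 0.002]
force: [0.2, 0.1, 0.7]
opening: 0.0683
gripper_force: 0.0
```

Request:
arm_command(
  increments="1 0 0 0 0; 1 0 0 0 0; 1 0 0 0 0; 1 0 0 -40 0; 1 0 0 -80 0",
)

```text
t: 5.7
tool_pos: [0.5283, -0.0534, 0.1238]
orientation: [-3.076, -0.631, 0.006]
force: [0.6, -0.8, -2.6]
opening: 0.0415
gripper_force: 24.9
```

```bash
python3 -c "
from h import *
go(677,-21,140,1.56)"
```

```text
t 5.7 shift [149.4  28.7 -16.8] turn 0.415 yaw -1.166 q6 0.97 open 41.5 tilt 0.23
```

Request:
arm_command(
  increments="1 40 8 -17 0.12; 1 90 17 -17 0.26; 1 138 26 -17 0.4; 1 148 28.5 0 0.415; 1 148 28.5 30 0.415",
)

```text
t: 6.2
tool_pos: [0.6812, -0.0212, 0.0964]
orientation: [3.141, -0.016, 0.009]
force: [0.6, 0.7, -4.4]
opening: 0.0418
gripper_force: 25.0
```

```bash
python3 -c "
from h import *
go(677,-21,52,1.56)"
```

```text
t 6.2 shift [-4.5 -0.1 44.4] turn 0.001 yaw -1.581 q6 1.47 open 41.8 tilt 0.34
```

Request:
arm_command(
  increments="1 -1 0 25 0; 1 -1 0 40 0; 1 -1 0 44 0; 1 -1 0 44 0; 0.32 -1 0 44 0",
)

```text
t: 6.7
tool_pos: [0.6772, -0.0216, 0.0522]
orientation: [3.141, -0.016, 0.003]
force: [0.2, -0.1, -0.4]
opening: 0.0463
gripper_force: 0.0
```

Request:
arm_command(
  increments="0.32 0 0 0 0; 0.32 0 0 0 0; 0.32 0 0 -50 0; 0.32 0 0 -100 0; 0.32 0 0 -110 0",
)

```text
t: 7.2
tool_pos: [0.6802, -0.0221, 0.1686]
orientation: [3.14, -0.016, 0.018]
force: [0.3, 0.5, 1.2]
opening: 0.0634
gripper_force: 0.0
```

```bash
python3 -c "
from h import *
go(431.5,-53,160,-0.204-np.pi/2)"
```

```text
t 7.2 shift [-248.4   33.4    5.8] turn 0.194 yaw -1.581 q6 1.47 open 63.4 tilt 0.65
```

Request:
arm_command(
  increments="0.22 -247 33 4 0.194; 0.22 -247 33 4 0.194; 0.22 -247 33 4 0.194; 0.22 -247 33 4 0.194; 0.22 -247 33 4 0.194",
)

```text
t: 7.7
tool_pos: [0.4271, -0.0522, 0.1557]
orientation: [3.125, -0.32, 0.0]
force: [-0.5, -1.1, 1.2]
opening: 0.0726
gripper_force: 0.0
```

```bash
python3 -c "
from h import *
go(431.5,-53,45,-0.204-np.pi/2)
im=grab(); cv2.imwrite('pics/a3.png',im)"
```

```text
t 7.7 shift [ 4.400e+00 -1.000e-01  1.107e+02] turn -0.0 yaw -1.775 q6 1.53 open 72.6 tilt 0.01
```

View pics/a3.png

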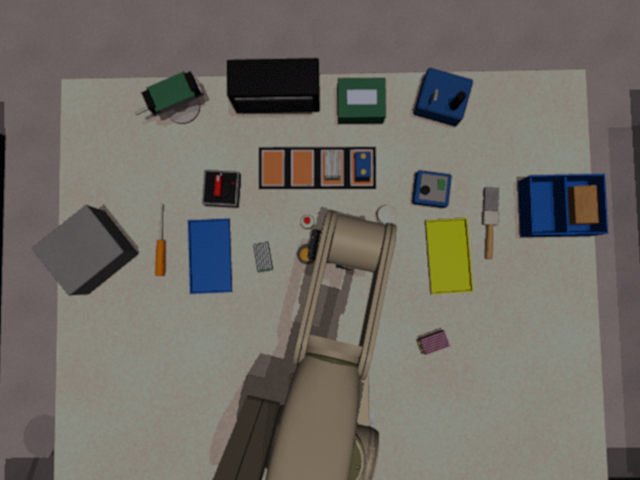

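Both modules stand on pads 3 and 4, at (333,164) and (362,164). The remaining driver is still at (263,256). I'll grasp the second capacitor.

Request:
arm_command(
  increments="0.22 2 0 50 0; 0.22 2 0 95 0; 0.22 2 0 111 0; 0.22 2 0 111 0; 1 2 0 111 0",
)

```text
t: 8.25
tool_pos: [0.4313, -0.0526, 0.0458]
orientation: [-3.125, 0.32, -0.0]
force: [-0.7, 0.5, 0.8]
opening: 0.0689
gripper_force: 0.0
```

Request:
arm_command(
  increments="1 0 0 0 0; 1 0 0 0 0; 1 0 0 0 0; 1 0 0 -40 0; 1 0 0 -80 0",
)

```text
t: 8.75
tool_pos: [0.4292, -0.0521, 0.1249]
orientation: [-3.125, 0.32, 0.007]
force: [0.9, 0.4, -2.8]
opening: 0.0419
gripper_force: 25.0
```

```bash
python3 -c "
from h import *
go(677,62.5,150,1.56)"
```

```text
t 8.75 shift [ 219.3 -162.5  -26. ] turn -0.193 yaw -1.775 q6 1.54 open 41.9 tilt 0.24
```

Request:
arm_command(
  increments="1 30 -22 -30 -0.1; 1 70 -52 -32 -0.193; 1 110 -81 -32 -0.193; 1 150 -111 -32 -0.193; 1 190 -141 -30 -0.193",
)

```text
t: 9.25
tool_pos: [0.6472, 0.048, 0.1553]
orientation: [3.141, -0.018, 0.0]
force: [0.5, -0.5, -2.1]
opening: 0.0416
gripper_force: 25.0
```

Request:
arm_command(
  increments="1 22 -28 0 0; 1 22 -28 30 0; 1 22 -28 60 0; 1 22 -28 60 0; 1 22 -28 60 0",
)

```text
t: 9.75
tool_pos: [0.6669, 0.0747, 0.0945]
orientation: [3.141, -0.018, -0.004]
force: [0.4, -0.6, -3.4]
opening: 0.0421
gripper_force: 25.0
```

```bash
python3 -c "
from h import *
go(677,62.5,52,1.56)"
```

```text
t 9.75 shift [10.4 12.  42.5] turn -0.0 yaw -1.582 q6 1.62 open 42.1 tilt 0.16
```

Request:
arm_command(
  increments="1 10 12 20 0; 1 10 12 38 0; 1 10 12 42 0; 1 10 12 42 0; 0.32 10 12 42 0",
)

```text
t: 10.25
tool_pos: [0.6796, 0.0623, 0.0564]
orientation: [-3.142, 0.019, -0.007]
force: [-0.6, -0.2, -1.2]
opening: 0.0462
gripper_force: 0.0
```

Request:
arm_command(
  increments="0.32 0 0 0 0; 0.32 0 0 0 0; 0.32 0 0 -50 0; 0.32 0 0 -100 0; 0.32 0 0 -110 0",
)

```text
t: 10.75
tool_pos: [0.6814, 0.063, 0.1717]
orientation: [-3.141, 0.017, -0.017]
force: [0.8, 0.4, 0.5]
opening: 0.0634
gripper_force: 0.0
```

```bash
python3 -c "
from h import *
go(427.2,170.1,155,0.144-np.pi/2)"
```

```text
t 10.75 shift [-255.6 -104.3   13.9] turn -0.155 yaw -1.582 q6 1.6 open 63.4 tilt 0.64
```

Request:
arm_command(
  increments="0.22 -254 -104 10 -0.155; 0.22 -254 -104 10 -0.155; 0.22 -254 -104 10 -0.155; 0.22 -254 -104 10 -0.155; 0.22 -254 -104 10 -0.155",
)

```text
t: 11.25
tool_pos: [0.4456, 0.1605, 0.1538]
orientation: [-3.133, -0.225, 0.0]
force: [0.1, 0.1, 0.3]
opening: 0.0725
gripper_force: 0.0
```

Request:
arm_command(
  increments="0.22 -24 -10 0 0; 0.22 -24 -10 0 0; 0.22 -24 -10 0 0; 0.22 -24 -10 0 0",
)

```text
t: 11.65
tool_pos: [0.4235, 0.1662, 0.1546]
orientation: [-3.133, -0.225, -0.002]
force: [-0.7, -0.3, 0.2]
opening: 0.0721
gripper_force: 0.0
```

```bash
python3 -c "
from h import *
go(427.2,170.1,45,0.144-np.pi/2)
im=grab(); cv2.imwrite('pics/a4.png',im)"
```

```text
t 11.65 shift [  4.1  -3.3 109.6] turn -0.001 yaw -1.427 q6 1.69 open 72.1 tilt 0.07
```

View pics/a4.png

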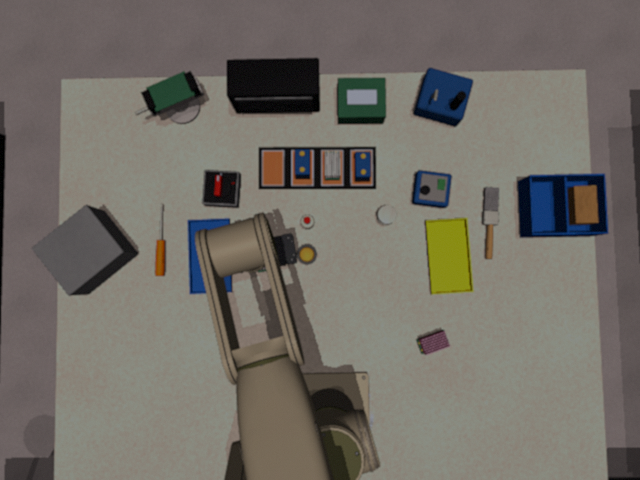

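Three modules stand on pads 2–4 at (302,163), (332,164) and (362,164). The last driver is hidden under the gripper, so I'll grasp it and check the opening.

Request:
arm_command(
  increments="0.22 2 -3 50 0; 0.22 2 -3 95 0; 0.22 2 -3 109 0; 0.22 2 -3 109 0; 1 2 -3 109 0",
)

```text
t: 12.2
tool_pos: [0.4248, 0.1693, 0.0456]
orientation: [3.134, 0.224, -0.0]
force: [1.1, 0.3, -0.2]
opening: 0.0684
gripper_force: 0.0
```

Request:
arm_command(
  increments="1 0 0 0 0; 1 0 0 0 0; 1 0 0 0 0; 1 0 0 -40 0; 1 0 0 -80 0",
)

```text
t: 12.7
tool_pos: [0.4224, 0.1691, 0.1249]
orientation: [3.133, 0.226, -0.006]
force: [1.1, 0.4, -2.6]
opening: 0.0416
gripper_force: 24.9
```

```bash
python3 -c "
from h import *
go(676,146,150,1.56)"
```

```text
t 12.7 shift [247.6  59.3 -26. ] turn 0.155 yaw -1.427 q6 1.7 open 41.6 tilt 0.22
```

Request:
arm_command(
  increments="1 40 10 -30 0.1; 1 88 21 -30 0.155; 1 136 33 -30 0.155; 1 184 44 -30 0.155; 1 230 55 -20 0.155",
)

```text
t: 13.2
tool_pos: [0.6625, 0.1479, 0.1469]
orientation: [-3.141, 0.018, -0.005]
force: [0.2, 0.3, -1.3]
opening: 0.0417
gripper_force: 25.0
```

```bash
python3 -c "
from h import *
go(676,146,52,1.56)"
```

```text
t 13.2 shift [13.3  1.8 94.9] turn -0.0 yaw -1.582 q6 1.73 open 41.7 tilt 0.19
```

Request:
arm_command(
  increments="1 10 2 45 0; 1 10 2 75 0; 1 10 2 94 0; 1 10 2 94 0; 1 10 2 94 0",
)

```text
t: 13.7
tool_pos: [0.6691, 0.1459, 0.0508]
orientation: [3.141, -0.018, -0.002]
force: [-0.0, 0.7, -1.9]
opening: 0.0421
gripper_force: 25.0
```

Request:
arm_command(
  increments="0.3 0 0 0 0; 0.3 0 0 0 0; 0.3 0 0 0 0; 0.3 0 0 -50 0; 0.3 0 0 -100 0",
)

```text
t: 14.2
tool_pos: [0.6676, 0.1458, 0.15]
orientation: [3.141, -0.017, -0.008]
force: [0.6, 0.5, -0.6]
opening: 0.0651
gripper_force: 0.0
```

```bash
python3 -c "
from h import *
go(617,286,160,1.57)"
```

```text
t 14.2 shift [ -52.2 -139.6   -9.9] turn -0.01 yaw -1.582 q6 1.72 open 65.1 tilt 0.29
```

Request:
arm_command(
  increments="0.2 -52 -140 -20 -0.75; 0.2 -52 -140 -20 -0.75; 0.2 -52 -140 -20 -0.75; 0.2 -52 -140 -20 -0.75; 0.2 -52 -140 -20 -0.75",
)

```text
t: 14.7
tool_pos: [0.6184, 0.2889, 0.1722]
orientation: [-2.924, -1.148, -0.002]
force: [0.2, -0.8, -0.0]
opening: 0.0744
gripper_force: 0.0
```

Request:
arm_command(
  increments="0.2 0 0 0 -0.75; 0.2 0 0 0 -0.75; 0.2 0 0 0 -0.75; 0.2 0 0 0 -0.75; 0.2 0 0 0 -0.75",
)

```text
t: 15.2
tool_pos: [0.6191, 0.2867, 0.1716]
orientation: [2.304, 2.136, 0.001]
force: [0.5, -0.3, 0.4]
opening: 0.0744
gripper_force: 0.0
```

Request:
arm_command(
  increments="0.2 0 0 0 -0.75; 0.2 0 0 0 -0.75; 0.2 0 0 0 -0.75; 0.2 0 0 0 -0.75; 0.2 0 0 0 -0.75",
)

```text
t: 15.7
tool_pos: [0.6191, 0.2866, 0.1716]
orientation: [1.361, 2.831, 0.001]
force: [0.2, -0.9, 0.3]
opening: 0.0746
gripper_force: 0.0
```

Request:
arm_command(
  increments="0.2 0 0 0 -0.75; 0.2 0 0 0 -0.75; 0.2 0 0 0 -0.75; 0.2 0 0 0 -0.75; 0.2 0 0 0 -0.75",
)

```text
t: 16.2
tool_pos: [0.6191, 0.2867, 0.1716]
orientation: [0.23, 3.133, 0.0]
force: [-0.6, 0.1, 0.0]
opening: 0.0742
gripper_force: 0.0
```

```bash
python3 -c "
from h import *
go(617,286,160,1.57)
im=grab(); cv2.imwrite('pics/a5.png',im)
c=im[140:240,190:390]; cv2.imwrite('pics/a5c.png',cv2.resize(c,None,fx=4,fy=4,interpolation=2))"
```

```text
t 16.2 shift [ 2.  -1.  11.6] turn -0.146 yaw 1.424 q6 -1.07 open 74.2 tilt 0.03
```

View pics/a5c.png

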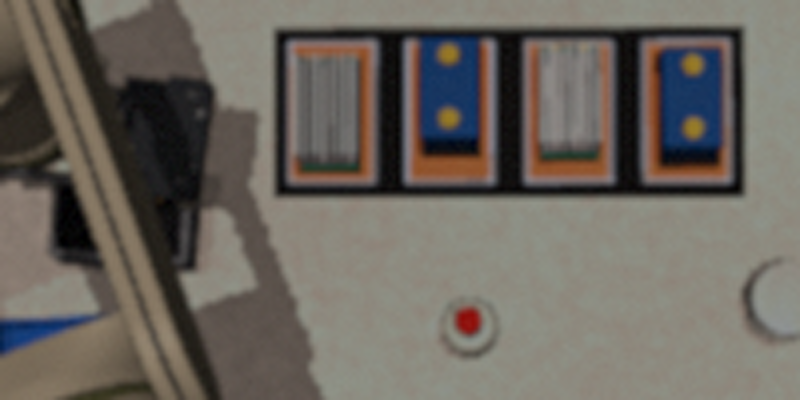

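All four modules stand on pads. The second capacitor (crop (448,86)) and the third pad's driver sit a bit high, so I'll compute the offsets.

```bash
python3 -c "
from h import *
o=np.array([190,140])
P=[('d1',[(329,107)]),('c2',[(448,86)]),('d3',[(570,97)]),('c4',[(693,95.5)])]
for n,p in P: print(n,(ray(np.array(p)/4+o,.052)*1000).round(1))
for p in [(332,112),(450,112),(568,112),(687,112)]: print((ray(np.array(p)/4+o,.006)*1000).round(1))
go(617,286,88,1.57)"
```

```text
d1 [[670.8 142.3]]
c2 [[683.9  61.2]]
d3 [[675.  -21.6]]
c4 [[ 674.6 -105.1]]
[[677.2 144.4]]
[[675.8  61.7]]
[[674.4 -21. ]]
[[ 673.  -104.3]]
t 16.25 shift [ 2.1 -1.  83.6] turn -0.136 yaw 1.434 q6 -1.08 open 74.4 tilt 0.03
```

Request:
arm_command(
  increments="0.2 2 -1 0 -0.14; 0.2 2 -1 30 -0.14; 0.2 2 -1 60 -0.14; 0.2 2 -1 82 -0.14; 0.2 2 -1 82 -0.14",
  grip_force=15,
)

```text
t: 16.75
tool_pos: [0.6142, 0.2849, 0.0848]
orientation: [-0.024, -3.135, 0.004]
force: [-1.1, -0.1, -0.5]
opening: 0.0744
gripper_force: 0.0
```

```bash
python3 -c "
from h import *
go(617,286,88,1.57)"
```

```text
t 16.75 shift [-2.8  1.2 -3.2] turn -0.015 yaw 1.555 q6 -1.2 open 74.4 tilt 0.4
```

Request:
arm_command(
  increments="1 -1 0 -2 0; 1 -1 0 -2 0; 1 -1 0 -2 0; 1 -1 0 -2 0; 1 -1 0 -2 0",
)

```text
t: 17.25
tool_pos: [0.6183, 0.286, 0.092]
orientation: [0.02, 3.14, 0.001]
force: [-0.7, -0.0, -0.2]
opening: 0.0389
gripper_force: 0.0
```

Request:
arm_command(
  increments="1 0 0 0 0; 1 0 0 0 0; 1 0 0 0 0; 1 0 0 0 0; 1 0 0 0 0",
)

```text
t: 17.75
tool_pos: [0.6179, 0.2851, 0.0911]
orientation: [-0.021, -3.141, 0.002]
force: [-1.8, -4.8, 1.8]
opening: 0.0153
gripper_force: 14.9
```

```bash
python3 -c "
from h import *
go(617,286,88,1.57)
s=robot.read_state();print(s['force'],s['wrist_torque'])"
```

```text
t 17.75 shift [0.9 0.9 3.1] turn -0.012 yaw 1.558 q6 -1.2 open 15.3 tilt 0.07
[-1.77156128 -4.7542026   1.75060607] [-0.84563134  0.05769741 -0.20407024]
```

Request:
arm_command(
  increments="1 0 -1 3 0; 1 0 -1 3 0.15; 1 0 -1 3 0.3; 1 0 -1 3 0.45; 1 0 -1 3 0.6",
  grip_force=55,
)

```text
t: 18.25
tool_pos: [0.618, 0.2849, 0.091]
orientation: [0.956, 2.992, -0.0]
force: [-10.2, -6.6, 18.7]
opening: 0.0144
gripper_force: 54.6
```

Request:
arm_command(
  increments="1 0 0 0 0.12; 1 0 0 0 0.24; 1 0 0 0 0.36; 1 0 0 0 0.48; 1 0 0 0 0.6",
)

```text
t: 18.75
tool_pos: [0.6178, 0.2847, 0.091]
orientation: [1.796, 2.577, -0.001]
force: [-11.4, -7.7, 19.9]
opening: 0.0145
gripper_force: 54.6
```

```bash
python3 -c "
from h import *
go(617,286,88,1.558-1.2)
s=robot.read_state();print(s['force'],s['wrist_torque'])"
```

```text
t 18.75 shift [ 1.5 -0.3  3. ] turn -0.005 yaw 0.353 q6 0.0 open 14.5 tilt 0.03
[-11.41389277  -7.71779359  19.93079089] [-1.38327767  2.03226903  0.2822206 ]
```

Request:
arm_command(
  increments="1 0 0 -3 0.04; 1 0 0 -3 0.06; 1 0 0 -3 0.06; 1 0 0 -3 0.06; 1 0 0 -3 0.06",
)

```text
t: 19.25
tool_pos: [0.6177, 0.2847, 0.0911]
orientation: [-1.865, -2.528, 0.001]
force: [-3.7, -4.4, 3.1]
opening: 0.0145
gripper_force: 54.8
```

Request:
arm_command(
  increments="1 0 0 0 0; 1 0 0 0 0; 1 0 0 0 0; 1 0 0 0 0; 1 0 0 0 0",
)

```text
t: 19.75
tool_pos: [0.6177, 0.2847, 0.0912]
orientation: [-1.865, -2.528, 0.001]
force: [-2.3, -4.6, 2.6]
opening: 0.0145
gripper_force: 54.8
```

```bash
python3 -c "
from h import *
go(617,286,88,1.558-1.2)
s=robot.read_state();print(s['force'],s['wrist_torque'])
im=grab('scene'); cv2.imwrite('pics/k.png',cv2.resize(im[180:380,200:500],None,fx=2.6,fy=2.6))"
```

```text
t 19.75 shift [ 1.5 -0.3  3.2] turn -0.059 yaw 0.299 q6 0.06 open 14.5 tilt 0.04
[-2.30118105 -4.60625517  2.5976726 ] [-0.7481201   0.42358664  0.42586744]
```

View pics/k.png

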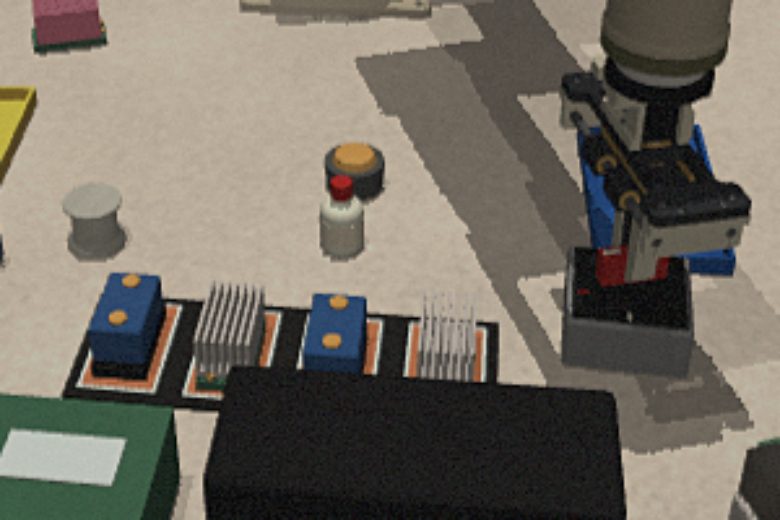

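The knob is gripped and turned to its stop, with torque above spring level. All four modules still stand on their pads in the picture's lower left. I'll hold briefly, then release.

Request:
arm_command(
  increments="1 0 0 0 0; 1 0 0 0 0; 0 0 0 0 0; 0 0 0 0 0; 0 0 0 0 0",
  grip_force=25,
)

```text
t: 20.3
tool_pos: [0.6182, 0.2847, 0.091]
orientation: [1.867, 2.526, 0.0]
force: [0.6, -4.3, -0.3]
opening: 0.0346
gripper_force: 2.0
```

Request:
arm_command(
  increments="0 0 0 0 0; 0 0 0 0 0; 0 0 0 0 0; 0 0 0 0 0; 0 0 0 0 0",
)

```text
t: 20.8
tool_pos: [0.6179, 0.2854, 0.0913]
orientation: [-1.866, -2.527, -0.001]
force: [0.3, 0.9, -0.4]
opening: 0.0747
gripper_force: 0.0
```

Request:
arm_command(
  increments="0 0 0 -40 0; 0 0 0 -80 0; 0 0 0 -80 0; 0 0 0 -80 -0.15; 0 0 0 -80 -0.3",
)

```text
t: 21.3
tool_pos: [0.6181, 0.2853, 0.1716]
orientation: [1.46, 2.781, 0.002]
force: [0.1, -0.0, -0.3]
opening: 0.0933
gripper_force: 0.0
```

```bash
python3 -c "
from h import *
im=grab('scene'); cv2.imwrite('pics/k2.png',cv2.resize(im[180:380,200:500],None,fx=2.6,fy=2.6))
im=grab(); cv2.imwrite('pics/a6.png',im)
go(670.8,144,165,1.56)"
```

```text
t 21.4 shift [-146.4  -36.1    6. ] turn -0.959 yaw 0.601 q6 -0.24 open 93.1 tilt 0.02
```

View pics/k2.png

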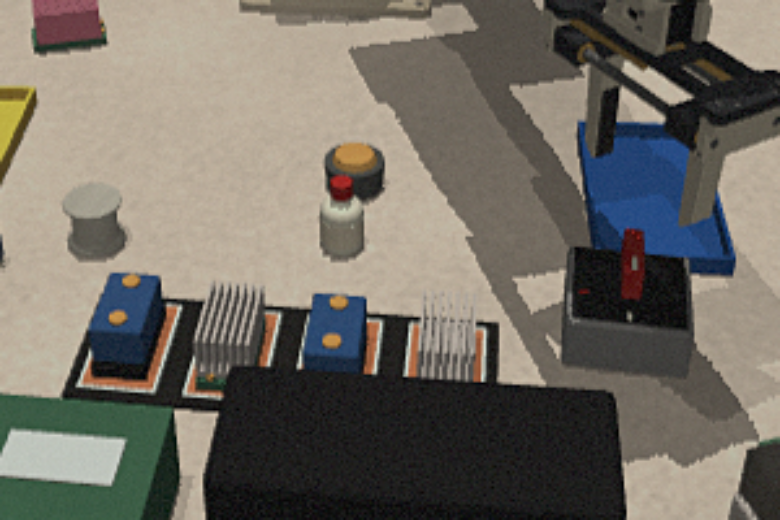

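The knob has sprung back to rest (picture (633,262)) and all modules are in place. Next is sorting, starting with driver 1.

Request:
arm_command(
  increments="0.3 -146 -36 6 -0.959; 0.3 -146 -36 6 -0.959; 0.3 -146 -36 6 -0.959; 0.3 -146 -36 6 -0.959; 0.3 -146 -36 6 -0.959",
)

```text
t: 21.9
tool_pos: [0.6709, 0.1417, 0.1647]
orientation: [-0.363, -3.12, -0.0]
force: [-0.6, 1.6, -0.3]
opening: 0.0657
gripper_force: 0.0
```

```bash
python3 -c "
from h import *
go(670.8,144,160,1.56)"
```

```text
t 21.9 shift [0.6 2.2 4.7] turn -0.221 yaw 1.339 q6 -1.21 open 65.7 tilt 0.02
```

Request:
arm_command(
  increments="0.3 0 1 10 -0.15; 0.3 0 1 50 -0.221; 0.3 0 1 95 -0.221; 0.3 0 1 113 -0.221; 0.3 0 1 113 -0.221",
)

```text
t: 22.4
tool_pos: [0.6674, 0.1446, 0.0478]
orientation: [-0.017, -3.134, 0.002]
force: [-1.0, -0.1, -0.5]
opening: 0.0649
gripper_force: 0.0
```

Request:
arm_command(
  increments="1 0 0 0 0; 1 0 0 0 0; 1 0 0 0 0; 1 0 0 0 0; 1 0 0 -40 0",
)

```text
t: 22.9
tool_pos: [0.6663, 0.1443, 0.0863]
orientation: [-0.013, -3.131, 0.002]
force: [-0.8, 0.2, -4.4]
opening: 0.0418
gripper_force: 25.0
```

```bash
python3 -c "
from h import *
go(473,-336,165,0.053)"
```

```text
t 22.9 shift [ 190.  -482.1  -75.9] turn 1.509 yaw 1.562 q6 -1.42 open 41.8 tilt 0.62
```

Request:
arm_command(
  increments="1 0 0 -40 0; 1 0 0 -78 0; 1 20 -47 -80 0.15; 1 38 -95 -80 0.3; 1 56 -142 -80 0.45",
)

```text
t: 23.4
tool_pos: [0.6137, 0.0049, 0.1729]
orientation: [0.721, 3.057, -0.0]
force: [1.1, -0.1, -2.9]
opening: 0.042
gripper_force: 25.0
```

```bash
python3 -c "
from h import *
go(473,-336,165,0.053)"
```

```text
t 23.4 shift [ -26.4 -367.8    7.9] turn 1.055 yaw 1.108 q6 -1.18 open 42.0 tilt 0.06
```

Request:
arm_command(
  increments="1 -26 -368 5 1.055; 1 -26 -368 5 1.055; 1 -26 -368 5 1.055; 1 -26 -368 5 1.055; 1 -26 -368 5 1.055",
)

```text
t: 23.9
tool_pos: [0.5188, -0.2271, 0.1691]
orientation: [1.792, 2.58, 0.0]
force: [0.1, -0.5, -2.8]
opening: 0.0422
gripper_force: 25.0
```

```bash
python3 -c "
from h import *
go(473,-336,130,0.053)"
```

```text
t 23.9 shift [-86.1 -80.9  39.1] turn 0.303 yaw 0.356 q6 -0.86 open 42.2 tilt 0.03
```

Request:
arm_command(
  increments="1 -86 -81 30 0.303; 1 -86 -81 30 0.303; 1 -86 -81 30 0.303; 1 -86 -81 30 0.303; 1 -86 -81 60 0.303",
)

```text
t: 24.4
tool_pos: [0.4771, -0.3373, 0.1134]
orientation: [2.15, 2.279, 0.001]
force: [1.8, -0.3, -2.3]
opening: 0.0414
gripper_force: 25.0
```

```bash
python3 -c "
from h import *
go(473,-336,50,0.053)"
```

```text
t 24.4 shift [ 1.8 -4.5 63.3] turn 0.005 yaw 0.058 q6 -0.76 open 41.4 tilt 0.48
```

Request:
arm_command(
  increments="1 1 -2 30 0; 1 1 -2 50 0; 1 1 -2 62 0; 1 1 -2 64 0; 1 1 -2 64 0",
)

```text
t: 24.9
tool_pos: [0.473, -0.3338, 0.0468]
orientation: [2.153, 2.287, -0.002]
force: [-5.8, 0.4, 6.0]
opening: 0.0418
gripper_force: 25.0
```

```bash
python3 -c "
from h import *
go(473,-336,50,0.053);print(robot.read_state()['force'])"
```

```text
t 24.9 shift [-2.2 -0.2 -3.2] turn 0.008 yaw 0.061 q6 -0.76 open 41.8 tilt 0.06
[-5.82844452  0.36426387  5.96754139]
```

Request:
arm_command(
  increments="0.32 0 0 0 0; 0.32 0 0 0 0; 0.32 0 0 0 0; 0.32 0 0 -50 0; 0.32 0 0 -100 0",
)

```text
t: 25.4
tool_pos: [0.4714, -0.3323, 0.1438]
orientation: [-2.15, -2.283, 0.0]
force: [0.8, -1.7, 0.7]
opening: 0.0633
gripper_force: 0.0
```

```bash
python3 -c "
from h import *
go(674.5,-21.5,165,1.56)
im=grab();cv2.imwrite('pics/b1.png',im)"
```

```text
t 25.4 shift [298.1 221.3 -20.9] turn -1.5 yaw 0.06 q6 -0.76 open 63.3 tilt 0.29
```

View pics/b1.png

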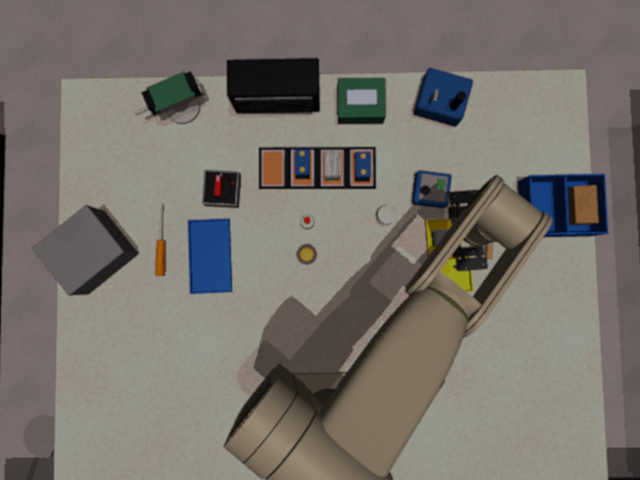

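The three remaining modules are still on pads 2–4, and the tray is hidden by the arm. Next is the pad 3 driver.

Request:
arm_command(
  increments="0.3 298 221 -20 -1.5; 0.3 298 221 -20 -1.5; 0.3 298 221 -20 -1.5; 0.3 298 221 -20 -1.5; 0.3 298 221 -20 -1.5",
)

```text
t: 25.95
tool_pos: [0.6102, -0.1228, 0.1585]
orientation: [1.158, 2.92, 0.0]
force: [1.7, -1.0, 0.1]
opening: 0.0653
gripper_force: 0.0
```

```bash
python3 -c "
from h import *
go(674.5,-21.5,165,1.56)"
```

```text
t 25.95 shift [ 22.6 117.8  -6.4] turn -0.744 yaw 0.816 q6 -1.1 open 65.3 tilt 0.05
```

Request:
arm_command(
  increments="0.3 22.5 118 -5 -0.744; 0.3 22.5 118 -5 -0.744; 0.3 22.5 118 -5 -0.744; 0.3 22.5 118 -5 -0.744; 0.3 22.5 118 -5 -0.744",
)

```text
t: 26.45
tool_pos: [0.6747, -0.0222, 0.1629]
orientation: [0.014, 3.142, 0.0]
force: [-0.3, -0.2, 0.7]
opening: 0.0652
gripper_force: 0.0
```

```bash
python3 -c "
from h import *
go(674.5,-21.5,51,1.56)"
```

```text
t 26.45 shift [  0.2   0.6 111.9] turn 0.002 yaw 1.562 q6 -1.67 open 65.2 tilt 0.01
```

Request:
arm_command(
  increments="0.3 0 0 50 0; 0.3 0 0 95 0; 0.3 0 0 111 0; 0.3 0 0 111 0; 1 0 0 111 0",
)

```text
t: 26.95
tool_pos: [0.6753, -0.0239, 0.054]
orientation: [0.027, 3.14, -0.0]
force: [0.4, 0.5, 0.2]
opening: 0.0608
gripper_force: 0.0
```

Request:
arm_command(
  increments="1 0 0 0 0; 1 0 0 0 0; 1 0 0 0 0; 1 0 0 -40 0; 1 0 0 -85 0",
)

```text
t: 27.45
tool_pos: [0.6719, -0.0236, 0.1354]
orientation: [-0.027, -3.136, -0.001]
force: [1.4, 0.4, -2.5]
opening: 0.0417
gripper_force: 25.0
```

```bash
python3 -c "
from h import *
go(373.4,-341.3,165,0.053)"
```

```text
t 27.45 shift [ 293.2 -322.7  -28. ] turn 1.501 yaw 1.554 q6 -1.66 open 41.7 tilt 0.34
```

Request:
arm_command(
  increments="1 293 -323 -35 1.501; 1 293 -323 -35 1.501; 1 293 -323 -35 1.501; 1 293 -323 -35 1.501; 1 293 -323 -35 1.501",
)

```text
t: 27.95
tool_pos: [0.502, -0.2066, 0.1577]
orientation: [1.184, 2.909, -0.001]
force: [1.1, -2.1, -3.1]
opening: 0.0417
gripper_force: 25.0
```

```bash
python3 -c "
from h import *
go(373.4,-341.3,165,0.053)"
```

```text
t 27.95 shift [  -2.  -186.2   -7.3] turn 0.745 yaw 0.798 q6 -1.28 open 41.7 tilt 0.03
```

Request:
arm_command(
  increments="1 -2 -186 -7 0.745; 1 -2 -186 -7 0.745; 1 -2 -186 -7 0.745; 1 -2 -186 -7 0.745; 1 -2 -186 -7 0.745",
)

```text
t: 28.45
tool_pos: [0.3728, -0.3441, 0.165]
orientation: [2.167, 2.273, -0.003]
force: [0.2, 0.8, -3.7]
opening: 0.0418
gripper_force: 25.0
```

```bash
python3 -c "
from h import *
im=grab();cv2.imwrite('pics/b2.png',im)
go(373.4,-341.3,50,0.053)"
```

```text
t 28.5 shift [  1.4  -0.7 114.7] turn -0.014 yaw 0.039 q6 -0.88 open 42.2 tilt 0.05
```

View pics/b2.png

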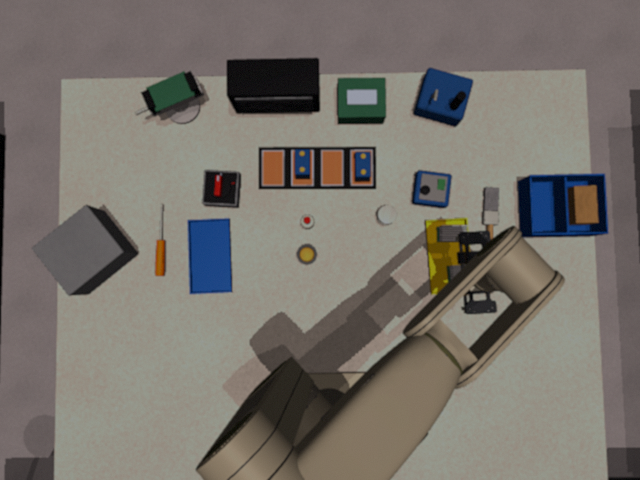

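The first driver is in the upper part of the yellow tray at (450,233), and the lower slot is free. I'll lower the second one.

Request:
arm_command(
  increments="1 1 0 45 0; 1 1 0 80 0; 1 1 0 105 0; 1 1 0 112 0; 1 1 0 112 0",
)

```text
t: 29.0
tool_pos: [0.3758, -0.3391, 0.0522]
orientation: [-2.15, -2.288, 0.0]
force: [0.5, 0.0, -3.4]
opening: 0.0415
gripper_force: 25.0
```

```bash
python3 -c "
from h import *
go(373.4,-341.3,50,0.053);print(robot.read_state()['force'])"
```

```text
t 29.0 shift [-2.  -2.5  2.2] turn 0.009 yaw 0.062 q6 -0.9 open 41.5 tilt 0.09
[ 0.53217391  0.01749292 -3.42661826]
```

Request:
arm_command(
  increments="1 -1 -1 2 0; 1 -1 -1 3 0; 1 -1 -1 3 0; 0.32 -1 -1 3 0; 0.32 -1 -1 3 0",
)

```text
t: 29.5
tool_pos: [0.3757, -0.3413, 0.0501]
orientation: [2.153, 2.285, -0.0]
force: [0.7, 0.5, -0.4]
opening: 0.0537
gripper_force: 0.0
```

Request:
arm_command(
  increments="0.32 0 0 0 0; 0.32 0 0 -50 0; 0.32 0 0 -100 0; 0.32 0 0 -115 0; 0.32 0 0 -115 0",
)

```text
t: 30.0
tool_pos: [0.3766, -0.3426, 0.1679]
orientation: [2.15, 2.281, -0.001]
force: [-0.6, -0.4, -0.2]
opening: 0.0631
gripper_force: 0.0
```

```bash
python3 -c "
from h import *
go(674.6,-105,165,1.56)"
```

```text
t 30.0 shift [219.7 311.4   3. ] turn -1.501 yaw 0.059 q6 -0.9 open 63.1 tilt 0.4
```

Request:
arm_command(
  increments="0.3 220 311 3 -1.5; 0.3 220 311 3 -1.5; 0.3 220 311 3 -1.5; 0.3 220 311 3 -1.5; 0.3 220 311 3 -1.5",
)

```text
t: 30.5
tool_pos: [0.5705, -0.1828, 0.1594]
orientation: [-1.158, -2.917, 0.0]
force: [0.2, -0.6, 1.2]
opening: 0.0652
gripper_force: 0.0
```

```bash
python3 -c "
from h import *
go(674.6,-105,165,1.56)"
```

```text
t 30.5 shift [-22.4 128.   -5.8] turn -0.745 yaw 0.815 q6 -1.21 open 65.2 tilt 0.19
```

Request:
arm_command(
  increments="0.3 -22 128 -5 -0.745; 0.3 -22 128 -5 -0.745; 0.3 -22 128 -5 -0.745; 0.3 -22 128 -5 -0.745; 0.3 -22 128 -5 -0.745",
)

```text
t: 31.0
tool_pos: [0.674, -0.1058, 0.1634]
orientation: [-0.014, -3.137, -0.001]
force: [0.2, 0.8, -0.4]
opening: 0.0652
gripper_force: 0.0
```

```bash
python3 -c "
from h import *
im=grab()
print(blobs(hsv(im,(15,80,80),(35,255,255)),.052,4,60,roi=(250,130,420,200)))
go(674.6,-105,51,1.56)"
```

```text
[(array([363. , 171.5]), array([ 653.6, -104. ]), 11, 8, 1.554), (array([301.9, 169.1]), array([662.6,  62.2]), 12, 10, 0.764), (array([301.9, 153.1]), array([706.7,  61.6]), 12, 10, 0.763)]
t 31.05 shift [ -1.4   1.2 112.6] turn 0.01 yaw 1.57 q6 -1.8 open 65.4 tilt 0.25
```

Request:
arm_command(
  increments="0.3 0 0 50 0; 0.3 0 0 95 0; 0.3 0 0 112 0; 0.3 0 0 112 0; 1 0 0 112 0",
)

```text
t: 31.55
tool_pos: [0.675, -0.1075, 0.0561]
orientation: [0.029, 3.141, -0.0]
force: [0.3, 0.3, 1.2]
opening: 0.0608
gripper_force: 0.0
```

Request:
arm_command(
  increments="1 0 0 0 0; 1 0 0 0 0; 1 0 0 0 0; 1 0 0 -40 0; 1 0 0 -85 0",
)

```text
t: 32.05
tool_pos: [0.6725, -0.1069, 0.1387]
orientation: [-0.027, -3.136, -0.002]
force: [1.1, -0.3, -1.6]
opening: 0.0415
gripper_force: 25.0
```

```bash
python3 -c "
from h import *
go(484,324,165,0.031)"
```

```text
t 32.05 shift [196.1 427.6 -24.8] turn 1.523 yaw 1.554 q6 -1.79 open 41.5 tilt 0.31
```

Request:
arm_command(
  increments="1 196 428 -40 1.523; 1 196 428 -40 1.523; 1 196 428 -40 1.523; 1 196 428 -40 1.523; 1 196 428 -40 1.523",
)

```text
t: 32.55
tool_pos: [0.5753, 0.1192, 0.1619]
orientation: [1.169, 2.915, 0.0]
force: [0.1, -0.2, -2.5]
opening: 0.0414
gripper_force: 25.0
```

```bash
python3 -c "
from h import *
go(484,324,165,0.031)"
```

```text
t 32.55 shift [207.5  84.9  -3.2] turn 0.777 yaw 0.808 q6 -0.69 open 41.4 tilt 0.05
```

Request:
arm_command(
  increments="1 207 85 -3 0.777; 1 207 85 -3 0.777; 1 207 85 -3 0.777; 1 207 85 -3 0.777; 1 207 85 -3 0.777",
)

```text
t: 33.05
tool_pos: [0.4828, 0.3238, 0.1649]
orientation: [2.108, 2.329, 0.001]
force: [0.4, 0.6, -2.3]
opening: 0.0418
gripper_force: 25.0
```

```bash
python3 -c "
from h import *
go(484,324,50,0.031)"
```

```text
t 33.05 shift [ -0.    1.1 114.9] turn 0.068 yaw 0.099 q6 0.4 open 41.8 tilt 0.05
```

Request:
arm_command(
  increments="1 0 1 45 0.068; 1 0 1 80 0.068; 1 0 1 105 0.068; 1 0 1 112 0.068; 1 0 1 112 0.068",
)

```text
t: 33.55
tool_pos: [0.4849, 0.3218, 0.0526]
orientation: [-2.181, -2.261, 0.001]
force: [-0.7, 0.5, -2.2]
opening: 0.0416
gripper_force: 25.0
```

```bash
python3 -c "
from h import *
go(484,324,50,0.031);print(robot.read_state()['force'])"
```

```text
t 33.55 shift [ 2.2 -0.8  2.6] turn 0.005 yaw 0.036 q6 0.46 open 41.6 tilt 0.03
[-0.66416019  0.48610607 -2.1541477 ]
```

Request:
arm_command(
  increments="1 1 0 1.5 0; 1 1 0 3 0; 1 1 0 3 0; 0.32 1 0 3 0; 0.32 1 0 3 0",
)

```text
t: 34.05
tool_pos: [0.4858, 0.323, 0.0501]
orientation: [2.181, 2.261, 0.003]
force: [0.1, -0.1, 0.0]
opening: 0.0534
gripper_force: 0.0
```

Request:
arm_command(
  increments="0.32 0 0 0 0; 0.32 0 0 -50 0; 0.32 0 0 -100 0; 0.32 0 0 -115 0; 0.32 0 0 -115 0",
)

```text
t: 34.55
tool_pos: [0.4873, 0.324, 0.1682]
orientation: [2.179, 2.26, 0.011]
force: [-0.0, -0.0, -0.9]
opening: 0.0631
gripper_force: 0.0
```

```bash
python3 -c "
from h import *
go(684.4,62,165,1.56)"
```

```text
t 34.55 shift [-268.9  187.5    3.6] turn -1.524 yaw 0.036 q6 0.46 open 63.1 tilt 0.42
```

Request:
arm_command(
  increments="0.3 -269 187 3 -1.524; 0.3 -269 187 3 -1.524; 0.3 -269 187 3 -1.524; 0.3 -269 187 3 -1.524; 0.3 -269 187 3 -1.524",
)

```text
t: 35.05
tool_pos: [0.6296, 0.1281, 0.159]
orientation: [-1.228, -2.888, 0.003]
force: [1.1, 0.2, 0.9]
opening: 0.0651
gripper_force: 0.0
```

```bash
python3 -c "
from h import *
go(684.4,62,165,1.56)"
```

```text
t 35.05 shift [-85.6  -6.4  -6.2] turn -0.793 yaw 0.767 q6 -0.65 open 65.1 tilt 0.2
```

Request:
arm_command(
  increments="0.3 -86 -6 -6 -0.78; 0.3 -86 -6 -6 -0.78; 0.3 -86 -6 -6 -0.78; 0.3 -86 -6 -6 -0.78; 0.3 -86 -6 -6 -0.78",
)

```text
t: 35.55
tool_pos: [0.6838, 0.0627, 0.1644]
orientation: [-0.087, -3.136, 0.0]
force: [-0.6, -0.1, -0.1]
opening: 0.0649
gripper_force: 0.0
```

```bash
python3 -c "
from h import *
im=grab();cv2.imwrite('pics/b3.png',im)
go(684.4,62,51,1.56)"
```

```text
t 35.6 shift [ -1.2  -0.8 113.5] turn -0.034 yaw 1.526 q6 -1.51 open 65.3 tilt 0.24
```

View pics/b3.png

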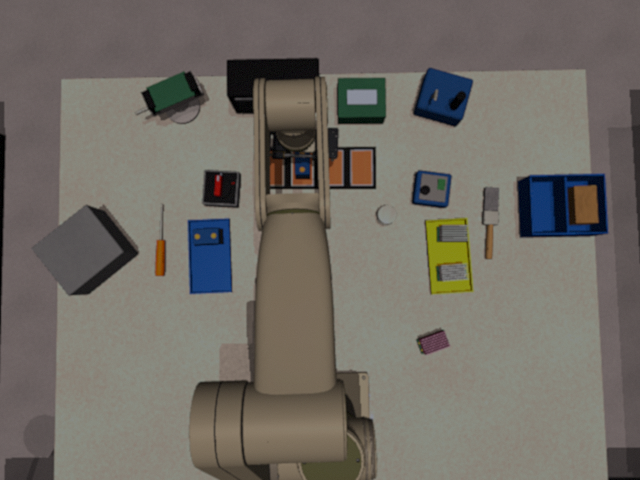

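Both drivers are in the yellow tray at (453,233) and (453,271). The first capacitor is in the blue tray at (208,236), and the last one waits on pad 2.

Request:
arm_command(
  increments="0.3 0 0 45 -0.034; 0.3 0 0 90 -0.034; 0.3 0 0 113 -0.034; 0.3 0 0 113 -0.034; 1 0 0 113 -0.034",
)

```text
t: 36.1
tool_pos: [0.684, 0.0634, 0.0538]
orientation: [-0.044, -3.139, 0.0]
force: [0.2, 0.5, 0.2]
opening: 0.0605
gripper_force: 0.0
```

Request:
arm_command(
  increments="1 0 0 0 0; 1 0 0 0 0; 1 0 0 0 0; 1 0 0 -40 0; 1 0 0 -85 0",
)

```text
t: 36.6
tool_pos: [0.6826, 0.0634, 0.138]
orientation: [-0.042, -3.135, -0.0]
force: [1.2, 0.0, -3.1]
opening: 0.0416
gripper_force: 25.0
```

```bash
python3 -c "
from h import *
go(384,321,165,0.031)"
```

```text
t 36.6 shift [305.5 249.5 -25.2] turn 1.513 yaw 1.544 q6 -1.53 open 41.6 tilt 0.35
```

Request:
arm_command(
  increments="1 305 250 -40 1.513; 1 305 250 -40 1.513; 1 305 250 -40 1.513; 1 305 250 -40 1.513; 1 305 250 -40 1.513",
)

```text
t: 37.1
tool_pos: [0.4959, 0.2264, 0.1655]
orientation: [-1.193, -2.906, -0.001]
force: [0.3, 1.4, -3.7]
opening: 0.042
gripper_force: 25.0
```

```bash
python3 -c "
from h import *
go(384,321,165,0.031)"
```

```text
t 37.1 shift [146.2 -11.3   0.5] turn 0.761 yaw 0.792 q6 -0.46 open 42.0 tilt 0.03
```

Request:
arm_command(
  increments="1 146 -11 0 0.761; 1 146 -11 0 0.761; 1 146 -11 0 0.761; 1 146 -11 0 0.761; 1 146 -11 0 0.761",
)

```text
t: 37.6
tool_pos: [0.3837, 0.3207, 0.1654]
orientation: [-2.132, -2.307, -0.001]
force: [1.2, 0.5, -3.1]
opening: 0.0416
gripper_force: 25.0
```

Request:
arm_command(
  increments="1 0 0 30 0; 1 0 0 60 0; 1 0 0 90 0; 1 0 0 100 0; 1 0 0 100 0",
)

```text
t: 38.1
tool_pos: [0.3842, 0.3185, 0.0637]
orientation: [-2.128, -2.31, 0.006]
force: [-0.4, -0.4, -2.9]
opening: 0.0417
gripper_force: 25.0
```

```bash
python3 -c "
from h import *
go(384,321,49.5,0.031)"
```

```text
t 38.1 shift [ 2.5  0.  14.1] turn 0.051 yaw 0.082 q6 0.51 open 41.7 tilt 0.21
```

Request:
arm_command(
  increments="1 2 0 6 0.05; 1 2 0 12 0.05; 1 2 0 14 0.05; 1 2 0 14 0.05; 0.32 2 0 14 0.05",
)

```text
t: 38.6
tool_pos: [0.3872, 0.3225, 0.0539]
orientation: [2.183, 2.258, 0.007]
force: [0.4, -0.1, 0.3]
opening: 0.0466
gripper_force: 0.0
```

Request:
arm_command(
  increments="0.32 0 0 0 0; 0.32 0 0 0 0; 0.32 0 0 -50 0; 0.32 0 0 -100 0; 0.32 0 0 -130 0",
)

```text
t: 39.1
tool_pos: [0.3866, 0.3221, 0.1853]
orientation: [2.184, 2.257, 0.007]
force: [0.7, 0.9, 0.9]
opening: 0.0634
gripper_force: 0.0
```

Request:
arm_command(
  increments="0.32 150 -70 -20 0; 0.32 150 -70 -20 0; 0.32 150 -70 -20 0; 0.32 150 -70 -20 0; 0.32 150 -70 -20 0",
)

```text
t: 39.6
tool_pos: [0.3095, 0.4709, 0.2014]
orientation: [-2.181, -2.261, -0.001]
force: [0.6, -1.2, 0.5]
opening: 0.0631
gripper_force: 0.0
```

```bash
python3 -c "
from h import *
go(384,321,165,0.031)
im=grab();cv2.imwrite('pics/b4.png',im)
print(blobs(hsv(im,(15,80,80),(35,255,255)),.05,4,60,roi=(180,130,240,310)))
print((ray([(453,233),(453,271)],.05)*1000).round())
im=grab('scene');cv2.imwrite('pics/b5.png',im)"
```

```text
t 39.6 shift [-152.4   69.1   36.3] turn 0.005 yaw 0.036 q6 0.86 open 63.1 tilt 0.04
[(array([197.1, 272.8]), array([385.8, 347.3]), 11, 11, 1.555), (array([213.5, 271.9]), array([389.1, 302.9]), 11, 11, 0.778), (array([197., 236.]), array([485.5, 347.3]), 11, 11, 0.0), (array([213.1, 235.1]), array([486.8, 303.5]), 11, 10, 2.348)]
[[ 482. -343.]
 [ 380. -339.]]
```

View pics/b5.png

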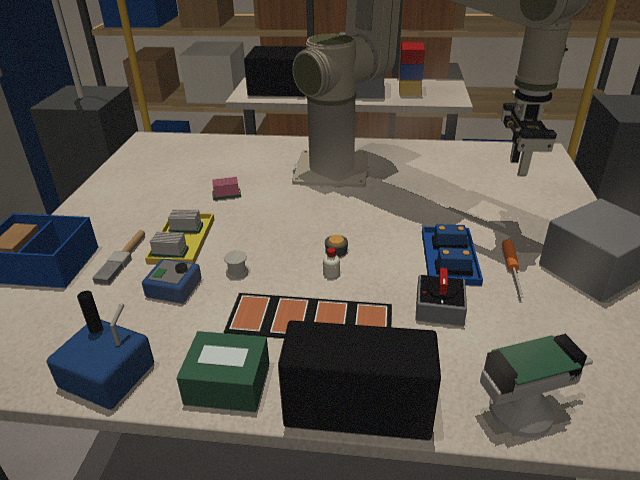

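The scene view shows both drivers flat in the yellow tray at (168,243) and (184,221), and both capacitors in the blue tray at (452,235) and (455,260). The knob is at rest and the arm is clear, so I'll hand in.

```bash
python3 -c "
from plant import robot
print(robot.close_job())"
```

```text
the job is handed in; nothing more can be done
None
```

I discharged all four modules on their own pads with the knob held at its stop, then put both drivers in the yellow tray and both capacitors in the blue tray, and handed the job in at about 40 s; the hand-in returned no verdict.

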